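# Roll down a glued inlay and park the roller on the line

### The arm

A 6-joint arm with a two-finger parallel gripper is mounted at the origin on a cart in front of the work surface, level with it; the furniture and walls round the work are solid. World frame = base frame: x ahead of the robot, y to its left, z up, the work surface at z = 0. Lengths are in m, angles in rad, forces in N, time in s.
With the tool pointing down it reaches from about 0.375 to 0.975 m from the base axis. Payload 3.8 kg.
Tool frame: the origin (TCP) lies between the finger pads; the fingertips stand robot.tip_reach ahead of it and the grasp point (between the pads) is the TCP (robot.tip_reach is the distance from the TCP to the fingertips, in m); z points along the fingers, y is the line along which they close (so a half turn about z gives the same grasp; the last joint's range is limited). The gripper opens to 85 mm and grips with 20 to 120 N. Pads are 22 mm wide; open, the fingers measure 114 mm over their backs; the gripper's body (76 mm by 85 mm) begins 54 mm behind the grasp point. The pads swing forward as they close: fully open they stand 13 mm farther back than shut.
Start: joints at [-1.154, 0.264, 1.604, -0, 1.274, -0.037], TCP at [0.296, -0.607, 0.25] pointing down, gripper open.
Joint ranges: [-2.63, 2.63], [-0.94, 2.18], [0.31, 2.57], [-1.31, 4.45], [0, 2.66], [-2.55, 2.55]. Speed limits (rad/s): [2.57, 2.57, 3.14, 3.14, 3.14, 3.14].

### API

Orientations are given as a unit quaternion [x, y, z, w].
In Python, from plant import robot gives the robot as it stands.
- The arm moves only by the tool carry_out, never from a script. Its arguments are lists of equal length, an entry for each row: "xyz": the shift along the tool's x, y, z in m, a list of three; "turn": the turn about the tool's z in rad; "fingers": the finger opening in m, from 0 to 0.0854. In form: {"xyz": [[x, y, z], ...], "turn": [turn, ...], "fingers": [fingers, ...]}. A call has 1 to 12 rows; each row shifts and turns the commanded pose from where the row before left it, along the tool's axes as they then stand; what a row does not reach is not made up. A row lasts 1/8 s, in which the tool goes at most 62.5 mm and 10.7 degrees, less where a joint would pass 70% of its speed; a pose out of reach is approached as far as the arm can. A call is refused whole if a number of a shift passes 0.0625 or a number of a turn 0.188, either way. A call with a gripper value outside its range is refused whole. The fingers move at their own pace and stop on an object; the grip force is fixed at half the most. Time passes only in rows, so rows that do not move let the fingers close. It gives the time, the measured TCP pose, the force, the opening and the grip force at its end, in the units of the state.
- robot.get_obs(): the state, without advancing time (a new reading comes with each control period).
- robot.grab_frame(name): name is "side" or "top"; returns a dict with "img" (420x560x3 uint8, red, green, blue), "vfov" (degrees; the focal length in pixels is half the picture's height over the tangent of half this angle, whatever the lens; pixels are square), "cx", "cy" (the principal point, pixels), "k1" (the pictures are not rectified: a ray, as slopes to the right and down, at radius r is drawn at 1 + k1 r^2 times it, then the intrinsics apply), "cam_to_world" (4x4, takes a point from camera to world coordinates). Camera axes: x right, y down, z forward; pixel columns grow to the right and rows downward; lengths in m; the calibration is good to about 2 mm. A picture is of the moment at which its call begins. There is no depth.
- robot.job_done(): hands the job in; it is judged then, once.
Trained networks look in the newest picture that a camera, given by its name, has taken for a name from the list of things; names that differ only in an ending like _2 or _b are one class to them, and where a whole thing is asked for, a point or a joint stands for the part that bears it (a point fixed in the world has none). Each returns a list of dicts, best first, with "conf" (0 to 1); they miss things now and then, are a little off and sometimes report something else, mostly with a low value. They report only what shows in the picture. A call takes as long as a camera call.
- robot.outline_of(camera, query): "mask" (420x560 bool, what is visible of it) and "bbox" ([left, top, right, bottom] in pixels, round what is visible of it).
The state is a dict: "t": time; "joints": joint angles; "joint_velocities": joint speeds; "joint_torque": joint torques, N m; "position": TCP position; "eef_rot": TCP orientation; "ft_force": force on the tool from outside, world axes, zero at the start; "moment": the same for the moment, N m; "grip_width": finger opening in m; "gripper_force": force on a finger pad.
Only numpy, scipy, OpenCV 4.12 (cv2) and the standard library are available. Lean on these libraries where they do the work, as an engineer would, in place of code of your own. Each camera call takes 0.05 s, during which the arm holds its last target. There are 200 camera calls.

### The job

The inlay in the wooden panel has just been glued: press it down by rolling the rubber roller across it, from where it lies towards the black line, pushing down on the roller from above with a firm, even 12 N, give or take 2 (never more than 25 N), all the way over the inlay. Do not grip or lift the roller: it has to roll. Stop it on the black line without overrunning, leave it lying there square to the panel, and do not disturb the things around.

Things in the scene. Friction and masses are not known exactly. Their poses are not given: they have to be found in the camera images.
- roller: black rubber-covered cylinder, diameter 48 mm, length 90 mm, with thin steel axle stubs, lying across the panel, 0.3 to 0.41 kg. Rolls a little stiffly; let go, it rolls back about 2 mm and stays, even on a slight slope. Origin at its centre; y is its axis, x and z turn as it rolls. A fingertip moved on its top rolls it half as far, so a small tip soon runs off the top: lift, go back, stroke again
- panel: wooden panel 200 x 130 x 18 mm on a low stand, top face about 32 mm over the bench. Origin in the top face on its midline, 68 mm from the end where the roller starts; x runs along the face from the roller to the black line, y across, z up. It is firm but out of level by up to 0.015 rad along x, either way, so the roller's height changes as it rolls
- inlay (a point): middle of the inlay, a flush darker wooden patch in the panel's top face, 44 mm along the panel's x and 75 mm along y; same axes as the panel
- line (a point): middle of the thin black line that runs across the whole top face of the panel (along its y), 28 mm beyond the middle of the inlay; the roller's axis must come to rest above it. Same axes as the panel. The roller starts 56 to 66 mm before this line.
- glue_jar: brown jar with a screw lid, diameter 60 mm, 72 mm tall, upright beside the panel, bystander; origin under its centre
- dropper: small brown dropper bottle, diameter 33 mm, 102 mm tall, bystander; origin under its centre
- tweezers: bamboo tweezers 140 x 16 x 10 mm lying behind the panel, bystander; origin under the middle
- eye_loupe: small black eye loupe, diameter 39 mm, 34 mm tall, bystander; origin under its centre

How it is judged:
By the outcome, as a careful person would: the job done as asked, in the order asked, and still so for the second after the job is handed in, with the robot touching nothing.
It also fails if it takes over 67 s, if anything falls off the work surface, if the arm or the gripper's body presses on something with over 40 N, if the wrist force passes 120 N, or if a joint passes its speed limit or range.

## Working session

There is one attempt and no reset: what is moved stays moved. The work goes in short steps, Python scripts to look and compute and a tool call to move; the robot and the scene stay as the last step left them, time stands still between calls to the robot, and variables do not carry over. Pictures are saved under pics/ and viewed, at most 10 in all, crops included, and the job is handed in when it is done.

Besides the shell and the picture viewer there is one more tool, called after "Request:" by a JSON object that holds its "fn" and its "kwargs", one argument or row to a line. carry_out: Moves the arm, as the interface text tells. Its arguments: {"type":"object","properties":{"xyz":{"type":"array"},"turn":{"type":"array"},"fingers":{"type":"array"}},"required":["xyz","turn","fingers"]}

```bash
mkdir -p pics
cat > h.py <<'E'
import numpy as np, cv2
from plant import robot
def grab(n):
    f=robot.grab_frame(n); f['M']=np.array(f['cam_to_world']); return f
def fk(f):
    h,w=f['img'].shape[:2]; fl=h/2/np.tan(np.radians(f['vfov'])/2)
    return fl
def ray(f,uv):
    fl=fk(f); d=np.array([(uv[0]-f['cx'])/fl,(uv[1]-f['cy'])/fl]); s=d.copy()
    for _ in range(30): s=d/(1+f['k1']*(s@s))
    return f['M'][:3,3], f['M'][:3,:3]@np.array([s[0],s[1],1])
def atz(f,uv,z):
    o,d=ray(f,uv); return o+d*(z-o[2])/d[2]
def proj(f,p):
    c=f['M'][:3,:3].T@(np.array(p)-f['M'][:3,3]); s=c[:2]/c[2]; s=s*(1+f['k1']*(s@s))
    return s*fk(f)+[f['cx'],f['cy']]
E
python3 - <<'E'
from h import *
np.set_printoptions(precision=4,suppress=True)
for n in ('side','top'):
    f=grab(n); cv2.imwrite(f'pics/{n}0.png',f['img'][:,:,::-1]); print(n,f['M'][:3,3],f['M'][:3,2],f['vfov'],f['k1'])
    for q in ('roller','panel','glue_jar','dropper','tweezers','eye_loupe'):
        for r in robot.outline_of(n,q)[:1]:
            m=r['mask'].astype(np.uint8); ys,xs=np.nonzero(m); c=(xs.mean(),ys.mean())
            z={'roller':.056,'panel':.032}.get(q,.03)
            box=cv2.boxPoints(cv2.minAreaRect(np.c_[xs,ys].astype(np.float32)))
            print(q,round(r['conf'],2),r['bbox'],atz(f,c,z)[:2],box.round().tolist() if q in('roller','panel') else '')
o=robot.get_obs();print(o['position'],o['eef_rot'],o['grip_width'],o['ft_force'],robot.tip_reach,o['t'])
E
```

```text
side [0.1954 0.9915 0.7663] [ 0.3479 -0.7166 -0.6045] 43.27637110531141 -0.035742873497139345
roller 0.63 [297.4, 209.4, 335.8, 248.1] [0.4981 0.1402] [[292.0, 237.0], [322.0, 205.0], [339.0, 221.0], [309.0, 253.0]]
panel 0.79 [246.8, 204.9, 355.7, 269.7] [0.5253 0.1572] [[246.0, 240.0], [263.0, 197.0], [355.0, 233.0], [338.0, 276.0]]
glue_jar 0.57 [243.3, 282.7, 274.0, 329.3] [0.5187 0.3739] 
tweezers 0.63 [192.1, 238.4, 204.6, 251.5] [0.7143 0.2711] 
eye_loupe 0.71 [272.8, 313.6, 294.0, 343.5] [0.4499 0.4024] 
top [0.5261 0.1683 0.9394] [ 0.0701  0.0058 -0.9975] 54.37859736339378 -0.032497773193044824
roller 0.8 [270.6, 252.0, 321.8, 277.9] [0.497  0.1355] [[268.0, 274.0], [270.0, 252.0], [321.0, 257.0], [319.0, 279.0]]
glue_jar 0.64 [169.6, 246.1, 202.2, 271.3] [0.5141 0.38  ] 
dropper 0.81 [380.6, 228.1, 400.8, 246.9] [ 0.5578 -0.0819] 
tweezers 0.55 [239.3, 162.0, 250.8, 165.0] [0.7278 0.2487] 
eye_loupe 0.62 [170.0, 278.1, 190.9, 295.4] [0.4517 0.3868] 
[ 0.2959 -0.6067  0.2503] [0.9744 0.225  0.     0.    ] 0.08530461274045492 [ 0.0285  0.2167 -0.5737] 0.019 0.7
```

Run:
```python
import cv2
i=cv2.imread('pics/top0.png'); cv2.imwrite('pics/top0c.png',cv2.resize(i[130:330,160:420],None,fx=3,fy=3,interpolation=cv2.INTER_CUBIC))
```

```text
(no output)
```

View pics/top0c.png

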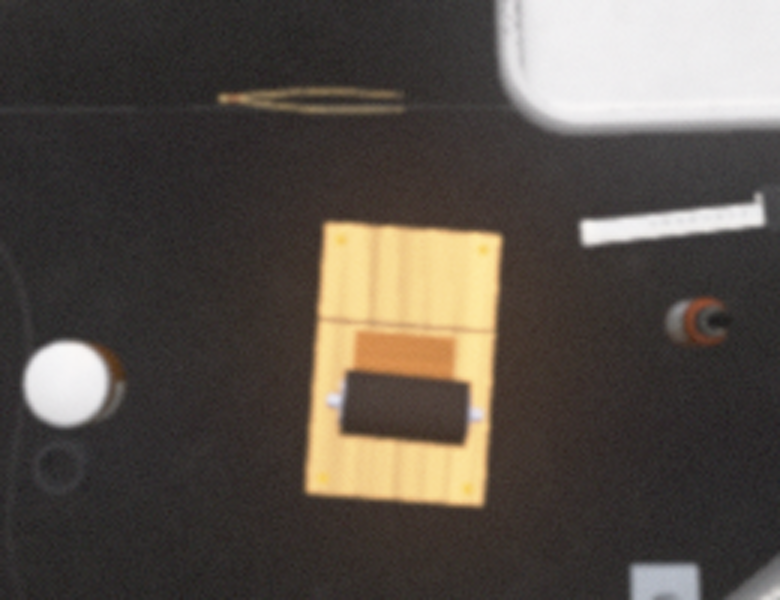

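View pics/side0.png

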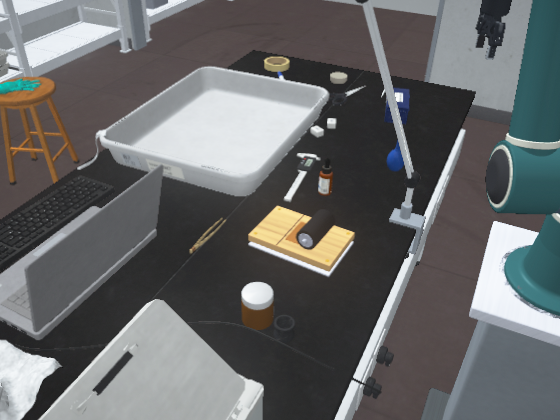

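The top view shows the panel (corners about (268,204), (327,208), (322,299), (262,294)), with the line, inlay and roller on it, and the line lies farther from the robot. A lamp stands near (382,325), so I'll check its arm before moving.

View pics/top0.png

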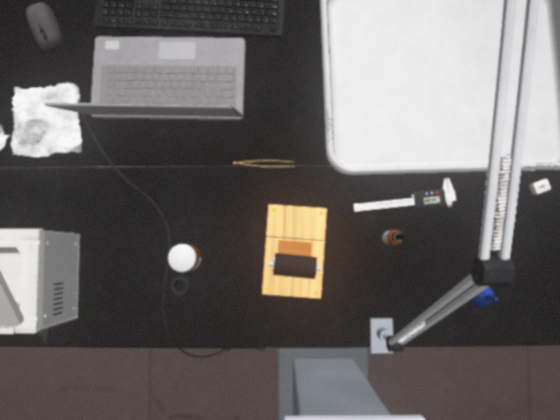

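Run:
```python
from h import *
np.set_printoptions(precision=4,suppress=True)
f=grab('top'); s=grab('side')
C=lambda x,y:(x/3+160-1/3,y/3+130-1/3)
# refine line and panel edges by color: panel mask
hsv=cv2.cvtColor(f['img'],cv2.COLOR_RGB2HSV)
m=cv2.inRange(hsv,(8,50,120),(35,255,255)); m[:200]=0;m[305:]=0;m[:,:255]=0;m[:,335:]=0
P={}
for n,c in dict(c1=(325,222),c2=(502,234),c3=(485,506),c4=(306,492),l1=(319,319),l2=(495,331)).items():
    P[n]=atz(f,C(*c),.032); print(n,P[n][:2], proj(s,P[n]))
for n,c in dict(rA=(345,372),rB=(470,383),rC=(466,445),rD=(340,434)).items(): print(n,atz(f,C(*c),.056)[:2])
print('stubs',atz(f,C(333,401),.056),atz(f,C(477,414),.056))
print('stubface side',proj(s,atz(f,C(333,401),.056)))
a=P['l1']-P['l2'];print('yaw line',np.arctan2(-a[0],a[1]))
a=P['c1']-P['c4'];b=P['c2']-P['c3'];print('yaw',np.arctan2(a[1],a[0]),np.arctan2(b[1],b[0]),np.linalg.norm(a),np.linalg.norm(b),np.linalg.norm(P['c1']-P['c2']))
print('lamp base side',atz(s,(408,217),0),'top',atz(f,C(665,590),0))
for uv in ((412,178),(400,130),(382,70),(365,0)): o,d=ray(s,uv); print(uv,[ (o+d*(x-o[0])/d[0]).tolist() for x in (.3,.36,.42)])
```

```text
c1 [0.6341 0.1938] [247.8581 233.5039]
c2 [0.6246 0.0621] [277.4671 203.6572]
c3 [0.4243 0.0768] [355.6531 230.9324]
c4 [0.4349 0.208 ] [330.0144 264.9568]
l1 [0.5618 0.1983] [276.4565 244.2446]
l2 [0.5525 0.0682] [304.3283 213.2359]
rA [0.5227 0.1789]
rB [0.5146 0.0892]
rC [0.4703 0.0924]
rD [0.4785 0.1826]
stubs [0.502  0.1876 0.056 ] [0.4924 0.0844 0.056 ]
stubface side [304.5423 240.8625]
yaw line -0.07159903217229321
yaw -0.07160162886766296 -0.07325512243241586 0.1996926938952845 0.20082416642949363 0.1319460981289614
lamp base side [ 0.3386 -0.0721  0.    ] top [ 0.357  -0.0621  0.    ]
(412, 178) [[0.3, 0.26170818851737687, 0.31539991260695066], [0.36, -0.1570481866909651, 0.05666667735898678], [0.42, -0.5758045618993072, -0.2020665578889771]]
(400, 130) [[0.3, 0.4311402200719058, 0.47901262007032275], [0.36, 0.10960740589573204, 0.31416369880807665], [0.42, -0.2119254082804417, 0.14931477754583056]]
(382, 70) [[0.3, 0.5587709893975891, 0.5958482269174673], [0.36, 0.3104753180288814, 0.49804196369817816], [0.42, 0.06217964666017384, 0.400235700478889]]
(365, 0) [[0.3, 0.633139895418385, 0.6705531267710824], [0.36, 0.42751862160644294, 0.615614061233847], [0.42, 0.221897347794501, 0.5606749956966115]]
```

```bash
cat >> h.py <<'E'
def tri(f,u,s,v):
    a,d=ray(f,u); b,e=ray(s,v)
    k=np.linalg.lstsq(np.c_[d,-e],b-a,rcond=None)[0]; p,q=a+k[0]*d,b+k[1]*e
    return (p+q)/2,np.linalg.norm(p-q)
E
python3 - <<'E'
from h import *
np.set_printoptions(precision=3,suppress=True)
f=grab('top'); s=grab('side')
print('elbow',tri(f,(492,272),s,(365,0)))
for v in ((410,178),(395,120),(380,60)):
    # intersect the side ray with the top-view pole line (395,343)-(475,280)
    best=min((tri(f,(395+80*t,343-63*t),s,v)[1],t) for t in np.linspace(-.1,1.1,61)); t=best[1]
    print(v,tri(f,(395+80*t,343-63*t),s,v))
for x in (.6,.8): # upper lamp arm heights unknown: along ray at top (497,180),(508,60)
    for uv in ((497,180),(508,60)):
        o,d=ray(f,uv); print(uv,[(o+d*(z-o[2])/d[2]) for z in (.5,.65,.8)])
    break
R=robot.get_obs();print(R['position'],R['joints'])
E
```

```text
elbow (array([ 0.504, -0.068,  0.483]), np.float64(0.0018540702606794468))
(410, 178) (array([ 0.353, -0.076,  0.105]), np.float64(0.00035524933910073976))
(395, 120) (array([ 0.408, -0.072,  0.242]), np.float64(0.0003663632034832896))
(380, 60) (array([ 0.458, -0.067,  0.37 ]), np.float64(0.00042089274765522025))
(497, 180) [array([ 0.604, -0.07 ,  0.5  ]), array([0.577, 0.012, 0.65 ]), array([0.551, 0.093, 0.8  ])]
(508, 60) [array([ 0.74 , -0.089,  0.5  ]), array([ 0.667, -0.001,  0.65 ]), array([0.594, 0.087, 0.8  ])]
[ 0.296 -0.607  0.25 ] [-1.154  0.264  1.604  0.     1.274 -0.037]
```

Request:
{"fn": "carry_out", "kwargs": {
  "xyz": [
    [0,0,-0.06],
    [0,0,-0.06],
    [0,0,-0.06],
    [0,0,-0.06],
    [0,0,-0.06],
    [-0.0256,-0.044,0],
    [-0.0256,-0.044,0],
    [-0.0256,-0.044,0],
    [-0.0256,-0.044,0],
    [-0.0256,-0.044,0]
  ],
  "turn": [0.18,0.18,0.166,0,0,0,0,0,0,0],
  "fingers": [0.04,0.04,0.04,0.04,0.04,0.04,0.04,0.04,0.04,0.04]
}}

```text
t: 2.15
position: [0.1833, -0.3764, 0.5505]
eef_rot: [0.999, -0.036, 0.0, 0.0]
ft_force: [0.1, 0.3, 1.1]
grip_width: 0.0397
gripper_force: 0.0
```

Request:
{"fn": "carry_out", "kwargs": {
  "xyz": [
    [0.0248,-0.0339,0],
    [0.0248,-0.0339,0],
    [0.0248,-0.0339,0],
    [0.0248,-0.0339,0],
    [0.0248,-0.0339,0],
    [0.0248,-0.0339,0],
    [0.0248,-0.0339,0],
    [0.0248,-0.0339,0]
  ],
  "turn": [0,0,0,0,0,0,0,0],
  "fingers": [0.04,0.04,0.04,0.04,0.04,0.04,0.04,0.04]
}}

```text
t: 3.15
position: [0.4021, -0.1206, 0.5506]
eef_rot: [0.999, -0.036, 0.0, 0.0]
ft_force: [1.2, 0.3, -0.4]
grip_width: 0.0399
gripper_force: 0.0
```

Request:
{"fn": "carry_out", "kwargs": {
  "xyz": [
    [0,-0.051,0],
    [0,-0.051,0],
    [0,-0.051,0],
    [0,-0.051,0],
    [0,-0.051,0]
  ],
  "turn": [0,0,0,0,0],
  "fingers": [0.04,0.04,0.04,0.04,0.04]
}}

```text
t: 3.78
position: [0.4196, 0.1342, 0.5506]
eef_rot: [0.999, -0.036, 0.001, -0.0]
ft_force: [1.7, -0.1, -0.2]
grip_width: 0.0398
gripper_force: 0.0
```

Request:
{"fn": "carry_out", "kwargs": {
  "xyz": [
    [0.01,-0.001,0.06],
    [0.01,-0.001,0.06],
    [0.01,-0.001,0.06],
    [0.01,-0.001,0.06],
    [0.01,-0.001,0.06],
    [0.01,-0.001,0.06],
    [0.009,-0.001,0.058],
    [0,0,0]
  ],
  "turn": [0,0,0,0,0,0,0,0],
  "fingers": [0.04,0.04,0.04,0.04,0.04,0.04,0.04,0.04]
}}

```text
t: 4.78
position: [0.485, 0.1335, 0.1272]
eef_rot: [0.999, -0.036, -0.006, 0.001]
ft_force: [-1.0, -0.7, 0.2]
grip_width: 0.0404
gripper_force: 0.0
```

Run:
```python
from h import *
np.set_printoptions(precision=4,suppress=True)
s=grab('side'); o=robot.get_obs(); print(o['position'],o['joints'],o['ft_force'],o['moment'])
i=s['img'][120:300,200:430,::-1]; cv2.imwrite('pics/s1.png',cv2.resize(i,None,fx=3.3,fy=3.3,interpolation=cv2.INTER_CUBIC))
```

```text
[0.4876 0.1341 0.1307] [0.2191 0.0565 2.0778 0.     1.0126 1.8622] [ 0.2546 -0.0282  1.6107] [-0.0087  0.0208  0.0154]
```

View pics/s1.png

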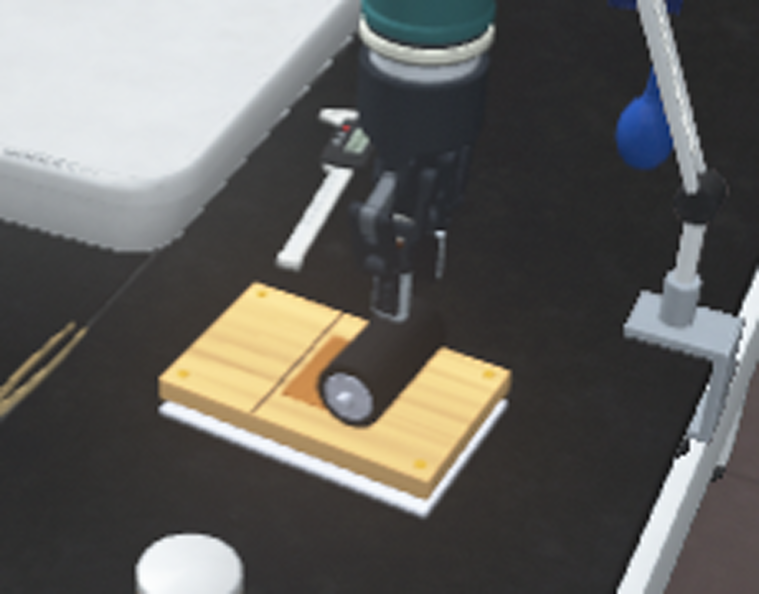

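Request:
{"fn": "carry_out", "kwargs": {
  "xyz": [
    [0.0015,-0.0025,0.02],
    [0,0,0.005],
    [0,0,0.001],
    [0,0,0.001],
    [0,0,0]
  ],
  "turn": [0,0,0,0,0],
  "fingers": [0.04,0.04,0.04,0.04,0.04]
}}

```text
t: 5.45
position: [0.4914, 0.137, 0.1062]
eef_rot: [0.999, -0.036, 0.001, -0.0]
ft_force: [-0.0, -0.3, 0.5]
grip_width: 0.0404
gripper_force: 0.0
```

```bash
cat >> h.py <<'E'
def avg(n=5):
    A=[]
    for _ in range(n):
        robot.grab_frame('side'); o=robot.get_obs(); A.append(np.r_[o['position'],o['ft_force'],o['moment']])
    A=np.array(A); np.set_printoptions(precision=4,suppress=True)
    print('t',o['t'],'pos',A[:,:3].mean(0),'F',A[:,3:6].mean(0),'sd',A[:,3:6].std(0),'M',A[:,6:].mean(0))
E
python3 -c "
from h import *
avg()"
```

```text
t 5.7 pos [0.4911 0.1369 0.1056] F [ 0.012   0.2842 -0.0985] sd [0.6346 0.3719 0.2109] M [-0.0022 -0.0047  0.0313]
```

Request:
{"fn": "carry_out", "kwargs": {
  "xyz": [
    [0,0,0.001],
    [0,0,0.001],
    [0,0,0]
  ],
  "turn": [0,0,0],
  "fingers": [0.04,0.04,0.04]
}}

```text
t: 6.08
position: [0.4908, 0.1368, 0.1031]
eef_rot: [0.999, -0.036, -0.0, 0.0]
ft_force: [-0.1, -0.5, 0.6]
grip_width: 0.0399
gripper_force: 0.0
```

Request:
{"fn": "carry_out", "kwargs": {
  "xyz": [
    [-0.002,0,0.001],
    [0,0,0.001],
    [0,0,0.001],
    [0,0,0]
  ],
  "turn": [0,0,0,0],
  "fingers": [0.04,0.04,0.04,0.04]
}}

```text
t: 6.58
position: [0.4889, 0.137, 0.1002]
eef_rot: [0.999, -0.036, -0.0, 0.0]
ft_force: [-0.1, 0.8, -0.0]
grip_width: 0.0404
gripper_force: 0.0
```

Request:
{"fn": "carry_out", "kwargs": {
  "xyz": [
    [0,0,0.001],
    [0,0,0]
  ],
  "turn": [0,0],
  "fingers": [0.04,0.04]
}}

```text
t: 6.82
position: [0.4889, 0.137, 0.0992]
eef_rot: [0.999, -0.036, -0.0, -0.0]
ft_force: [0.5, -0.6, -0.4]
grip_width: 0.0401
gripper_force: 0.0
```

Request:
{"fn": "carry_out", "kwargs": {
  "xyz": [
    [0,0,0.001],
    [0,0,0]
  ],
  "turn": [0,0],
  "fingers": [0.04,0.04]
}}

```text
t: 7.08
position: [0.4889, 0.137, 0.0982]
eef_rot: [0.999, -0.036, -0.0, 0.0]
ft_force: [0.1, -0.5, 0.6]
grip_width: 0.0401
gripper_force: 0.0
```

Request:
{"fn": "carry_out", "kwargs": {
  "xyz": [
    [0,0,0.001],
    [0,0,0]
  ],
  "turn": [0,0],
  "fingers": [0.04,0.04]
}}

```text
t: 7.32
position: [0.4892, 0.1371, 0.0975]
eef_rot: [0.999, -0.036, 0.0, -0.0]
ft_force: [0.7, -0.4, 1.2]
grip_width: 0.0401
gripper_force: 0.5
```

Request:
{"fn": "carry_out", "kwargs": {
  "xyz": [
    [0,0,0.001],
    [0,0,0]
  ],
  "turn": [0,0],
  "fingers": [0.04,0.04]
}}

```text
t: 7.58
position: [0.49, 0.137, 0.0973]
eef_rot: [0.999, -0.036, 0.001, -0.0]
ft_force: [-0.3, -1.2, 5.9]
grip_width: 0.04
gripper_force: 2.6
```

Request:
{"fn": "carry_out", "kwargs": {
  "xyz": [
    [0,0,0.001],
    [0,0,0]
  ],
  "turn": [0,0],
  "fingers": [0.04,0.04]
}}

```text
t: 7.82
position: [0.4909, 0.137, 0.0973]
eef_rot: [0.999, -0.036, 0.002, -0.0]
ft_force: [0.1, -2.8, 8.4]
grip_width: 0.0398
gripper_force: 4.4
```

```bash
python3 -c "
from h import *
avg()"
```

```text
t 8.075 pos [0.4909 0.1369 0.0973] F [-0.0832 -2.0075  8.8905] sd [0.1157 0.3816 0.3523] M [-0.4207 -0.0426 -0.003 ]
```

Request:
{"fn": "carry_out", "kwargs": {
  "xyz": [
    [0,0.0003,0.0008],
    [0.001,0,0],
    [0.002,0,0],
    [0.002,0,0]
  ],
  "turn": [0,0,0,0],
  "fingers": [0.04,0.04,0.04,0.04]
}}

```text
t: 8.57
position: [0.4966, 0.1364, 0.0972]
eef_rot: [0.999, -0.036, 0.003, -0.0]
ft_force: [-1.1, -2.0, 12.0]
grip_width: 0.0399
gripper_force: 6.0
```

```bash
python3 -c "
from h import *
avg()"
```

```text
t 8.825 pos [0.4967 0.1363 0.0972] F [-0.227  -2.2594 11.6903] sd [0.403  0.3766 0.3086] M [-0.4782 -0.0298 -0.015 ]
```

Request:
{"fn": "carry_out", "kwargs": {
  "xyz": [
    [0.0025,0.0002,0],
    [0.0025,0,0],
    [0.0025,0,0],
    [0.0025,0,0]
  ],
  "turn": [0,0,0,0],
  "fingers": [0.04,0.04,0.04,0.04]
}}

```text
t: 9.32
position: [0.5065, 0.1354, 0.0973]
eef_rot: [0.999, -0.036, 0.003, -0.0]
ft_force: [-0.4, -2.4, 12.0]
grip_width: 0.0399
gripper_force: 6.0
```

```bash
python3 -c "
from h import *
avg()
f=grab('side'); cv2.imwrite('pics/s2.png',cv2.resize(f['img'][150:280,230:370,::-1],None,fx=4.5,fy=4.5,interpolation=cv2.INTER_CUBIC))
"
```

```text
t 9.575 pos [0.5067 0.1353 0.0973] F [ 0.4217 -2.7587 11.427 ] sd [0.6637 0.4534 0.7113] M [-0.5068  0.0413 -0.0417]
```

View pics/s2.png

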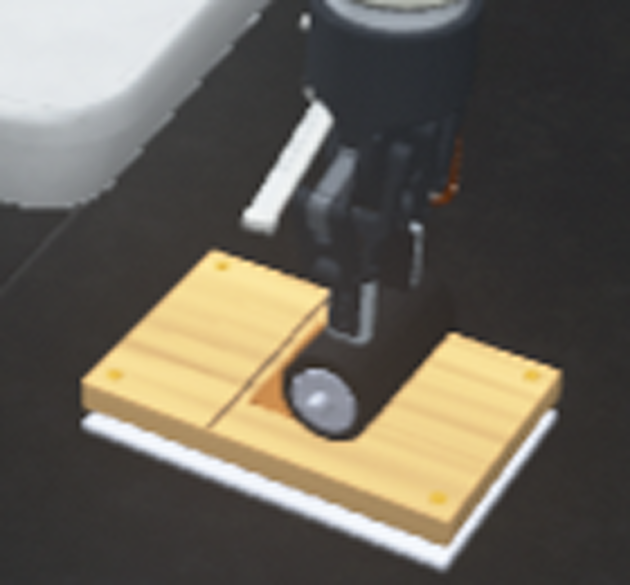

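Request:
{"fn": "carry_out", "kwargs": {
  "xyz": [
    [0.0025,0,0.0001],
    [0.0025,0,0],
    [0.0025,0,0],
    [0.0025,0,0]
  ],
  "turn": [0,0,0,0],
  "fingers": [0.04,0.04,0.04,0.04]
}}

```text
t: 10.12
position: [0.5165, 0.1344, 0.0973]
eef_rot: [0.999, -0.036, 0.003, 0.0]
ft_force: [-1.4, -4.3, 12.6]
grip_width: 0.0399
gripper_force: 6.2
```

Request:
{"fn": "carry_out", "kwargs": {
  "xyz": [
    [0.0025,0,0],
    [0.0025,0,0]
  ],
  "turn": [0,0],
  "fingers": [0.04,0.04]
}}

```text
t: 10.38
position: [0.5215, 0.134, 0.0972]
eef_rot: [0.999, -0.036, 0.003, 0.0]
ft_force: [-1.0, -3.9, 10.9]
grip_width: 0.04
gripper_force: 5.8
```

```bash
python3 -c "
from h import *
avg()"
```

```text
t 10.625 pos [0.5217 0.1339 0.0972] F [ 0.485  -3.689  11.2794] sd [0.4906 0.5295 0.7481] M [-0.6196  0.0467  0.0029]
```

Request:
{"fn": "carry_out", "kwargs": {
  "xyz": [
    [0,0,-0.003],
    [0,0,-0.004],
    [0,0,-0.05],
    [-0.05,0,-0.03],
    [-0.06,0,0],
    [-0.03,0,0],
    [0,0,0]
  ],
  "turn": [0,0,0,0,0,0,0],
  "fingers": [0.04,0.04,0.04,0.04,0.04,0.04,0.04]
}}

```text
t: 11.5
position: [0.3768, 0.1445, 0.1807]
eef_rot: [0.999, -0.035, -0.001, 0.0]
ft_force: [0.3, 0.0, -0.2]
grip_width: 0.0404
gripper_force: 0.0
```

Run:
```python
from h import *
avg(2)
f=grab('top'); s=grab('side'); cv2.imwrite('pics/t3f.png',f['img'][:,:,::-1]);cv2.imwrite('pics/s3f.png',s['img'][:,:,::-1])
a=cv2.resize(f['img'][195:305,250:340,::-1],None,fx=5,fy=5,interpolation=cv2.INTER_CUBIC)
b=cv2.resize(s['img'][190:280,240:365,::-1],None,fx=5*.5,fy=5*.5,interpolation=cv2.INTER_CUBIC)
c=np.zeros((550,450+313,3),np.uint8);c[:,:450]=a;c[:225,450:450+b.shape[1]]=b;cv2.imwrite('pics/c3.png',c)
```

```text
t 11.6 pos [0.379  0.1446 0.1814] F [ 0.9436  0.2185 -0.2796] sd [0.1877 0.2299 0.6023] M [ 0.0249 -0.0114 -0.0121]
```

View pics/c3.png

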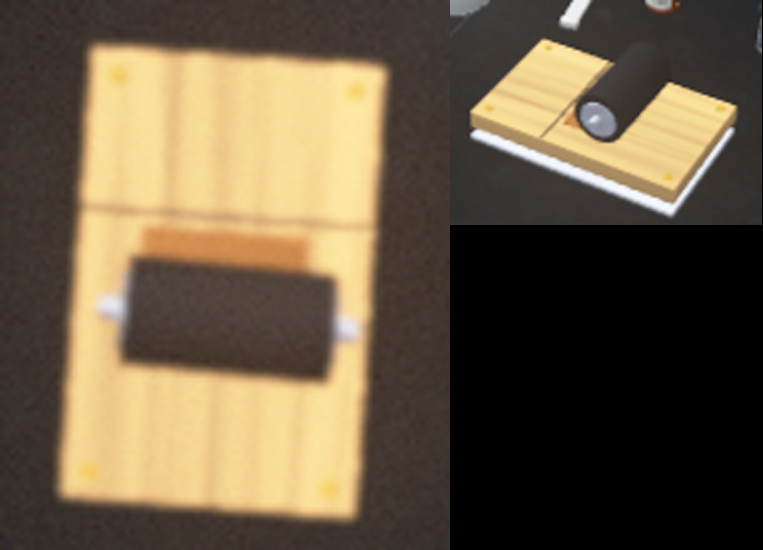

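```bash
cat > meas.py <<'E'
from h import *
def fitline(P):
    x,y=P[:,0],P[:,1]; k=np.ones(len(x),bool)
    for _ in range(4):
        c=np.polyfit(y[k],x[k],1); r=np.abs(x-np.polyval(c,y)); k=r<max(2*np.median(r[k]),3e-4)
    return c
def measure(f):
    g=cv2.GaussianBlur(f['img'].astype(np.float32),(0,0),.8); L=g.sum(2)
    r=robot.outline_of('top','roller')[0]; l,t,rr,b=r['bbox']
    out={}
    cols=np.arange(int(l)+9,int(rr)-8)
    D=np.diff(L,axis=0)
    def sub(col,lo,hi,sgn):
        d=sgn*D[lo:hi,col]; i=int(np.argmax(d)); i=min(max(i,1),len(d)-2)
        a,bb,c=d[i-1:i+2]; return lo+i+.5+(.5*(a-c)/(a-2*bb+c) if a-2*bb+c else 0)
    mid=(t+b)/2
    yc=lambda c:int(mid)
    fr=[atz(f,(c,sub(c,int(t)-6,int(mid),-1)),.056) for c in cols]
    bk=[atz(f,(c,sub(c,int(mid),int(b)+6,1)),.056) for c in cols]
    cf,cb=fitline(np.array(fr)),fitline(np.array(bk))
    # black line: darkest row in 225..247 region
    ln=[]
    G=g[:,:,1]
    for c in range(270,322):
        p=proj(f,(.557+.0717*(atz(f,(c,237),.032)[1]-.133),atz(f,(c,237),.032)[1],.032)); q=int(round(p[1]))
        w=G[q-3:q+4,c]; i=int(np.argmin(w))
        if 0<i<6:
            a,bb,d=w[i-1:i+2]; ln.append(atz(f,(c,q-3+i+.5*(a-d)/(a-2*bb+d)),.032))
    ln=np.array(ln); cl=fitline(ln) if len(ln)>8 else None
    # panel side edges -> yaw
    y0=.135
    X=lambda c:np.polyval(c,y0)
    print('roller front/back slope',cf[0],cb[0],'x',X(cf),X(cb),'mid',(X(cf)+X(cb))/2)
    print('line slope',None if cl is None else (cl[0],X(cl),len(ln)))
    De=np.diff(L,axis=1)
    for side,sgn in ((262,1),(322,-1)):
        E=[]
        for rw in range(205,295):
            d=sgn*De[rw,side-8:side+14]; i=int(np.argmax(d)); 
            if d[i]>60 and 0<i<len(d)-1:
                a,bb,c=d[i-1:i+2]; E.append(atz(f,(side-8+i+.5+.5*(a-c)/(a-2*bb+c),rw),.032))
        E=np.array(E)[:,[1,0]]; print('panel side yaw',fitline(E)[0],len(E))
E
python3 - <<'E'
from meas import *
measure(grab('top'))
E
```

```text
roller front/back slope 0.09927972252151882 0.10131681294016565 x 0.536139838537486 0.48908201230239423 mid 0.5126109254199401
line slope (np.float64(0.07742736540699828), np.float64(0.5570699832889621), 20)
panel side yaw -0.0745101300988197 90
panel side yaw -0.07619357943445122 87
```

Request:
{"fn": "carry_out", "kwargs": {
  "xyz": [
    [0.05,0,0],
    [0.05,0,0],
    [0.0255,0,0.04],
    [0,0,0.022],
    [0,0,0.004],
    [0,0,0]
  ],
  "turn": [0,0,0,0,0,0],
  "fingers": [0,0,0,0,0,0]
}}

```text
t: 12.55
position: [0.5046, 0.1353, 0.1154]
eef_rot: [0.999, -0.036, -0.0, 0.0]
ft_force: [1.1, -0.0, -0.2]
grip_width: -0.0004
gripper_force: 0.0
```

Request:
{"fn": "carry_out", "kwargs": {
  "xyz": [
    [0,0,0.002],
    [0,0,0.002],
    [0,0,0.001],
    [0,0,0]
  ],
  "turn": [0,0,0,0],
  "fingers": [0,0,0,0]
}}

```text
t: 13.05
position: [0.5044, 0.1355, 0.1106]
eef_rot: [0.999, -0.036, 0.0, -0.0]
ft_force: [0.3, -0.3, 0.6]
grip_width: 0.0001
gripper_force: 0.0
```

Request:
{"fn": "carry_out", "kwargs": {
  "xyz": [
    [0,0,0.002],
    [0,0,0.002],
    [0,0,0.002],
    [0,0,0.001],
    [0,0,0]
  ],
  "turn": [0,0,0,0,0],
  "fingers": [0,0,0,0,0]
}}

```text
t: 13.68
position: [0.5043, 0.1354, 0.1032]
eef_rot: [0.999, -0.036, -0.0, 0.0]
ft_force: [0.5, -0.1, -0.1]
grip_width: -0.0002
gripper_force: 0.0
```

Request:
{"fn": "carry_out", "kwargs": {
  "xyz": [
    [0,0,0.001],
    [0,0,0.0005],
    [0,0,0]
  ],
  "turn": [0,0,0],
  "fingers": [0,0,0]
}}

```text
t: 14.05
position: [0.5043, 0.1354, 0.1019]
eef_rot: [0.999, -0.036, -0.0, -0.0]
ft_force: [0.1, 0.9, 0.7]
grip_width: -0.0002
gripper_force: 0.0
```

Request:
{"fn": "carry_out", "kwargs": {
  "xyz": [
    [0,0,0.001],
    [0,0,0]
  ],
  "turn": [0,0],
  "fingers": [0,0]
}}

```text
t: 14.3
position: [0.5043, 0.1354, 0.1008]
eef_rot: [0.999, -0.036, -0.0, 0.0]
ft_force: [0.7, -0.5, -0.1]
grip_width: -0.0003
gripper_force: 0.0
```

Request:
{"fn": "carry_out", "kwargs": {
  "xyz": [
    [0,0,0.001],
    [0,0,0]
  ],
  "turn": [0,0],
  "fingers": [0,0]
}}

```text
t: 14.55
position: [0.5043, 0.1354, 0.0998]
eef_rot: [0.999, -0.036, -0.0, 0.0]
ft_force: [-1.1, 1.1, 0.2]
grip_width: -0.0001
gripper_force: 0.0
```

Request:
{"fn": "carry_out", "kwargs": {
  "xyz": [
    [0,0,0.001],
    [0,0,0]
  ],
  "turn": [0,0],
  "fingers": [0,0]
}}

```text
t: 14.8
position: [0.5045, 0.1354, 0.099]
eef_rot: [0.999, -0.036, 0.0, -0.0]
ft_force: [0.4, -0.8, 1.0]
grip_width: -0.0001
gripper_force: 0.3
```

Request:
{"fn": "carry_out", "kwargs": {
  "xyz": [
    [0,0,0.001],
    [0,0,0.001],
    [0,0,0.0006],
    [0,0,0]
  ],
  "turn": [0,0,0,0],
  "fingers": [0,0,0,0]
}}

```text
t: 15.3
position: [0.5067, 0.1353, 0.0988]
eef_rot: [0.999, -0.036, 0.002, -0.0]
ft_force: [-0.3, -3.1, 10.5]
grip_width: -0.0
gripper_force: 5.2
```

```bash
python3 -c "
from h import *
avg()"
```

```text
t 15.55 pos [0.5067 0.1353 0.0988] F [-0.1147 -2.9878  9.8822] sd [0.2996 0.2164 0.4773] M [-0.4281 -0.0047 -0.0299]
```

Request:
{"fn": "carry_out", "kwargs": {
  "xyz": [
    [0,0.0008,0.0005],
    [0.002,0.0001,0],
    [0.0025,0.0001,0],
    [0.0025,0.0001,0]
  ],
  "turn": [0,0,0,0],
  "fingers": [0,0,0,0]
}}

```text
t: 16.05
position: [0.5142, 0.1344, 0.0988]
eef_rot: [0.999, -0.036, 0.003, -0.001]
ft_force: [-0.2, -1.0, 11.7]
grip_width: 0.0
gripper_force: 5.7
```

```bash
python3 -c "
from h import *
avg()"
```

```text
t 16.3 pos [0.5144 0.1344 0.0988] F [ 0.1111  0.1303 11.065 ] sd [0.3179 0.3715 0.3809] M [-0.0339 -0.0599  0.0006]
```

Request:
{"fn": "carry_out", "kwargs": {
  "xyz": [
    [0.0025,0.0001,0.0002],
    [0.0025,0.0001,0],
    [0.0025,0.0001,0],
    [0.0025,0,0]
  ],
  "turn": [0,0,0,0],
  "fingers": [0,0,0,0]
}}

```text
t: 16.8
position: [0.5243, 0.1334, 0.0988]
eef_rot: [0.999, -0.036, 0.003, -0.001]
ft_force: [-0.7, 0.2, 12.6]
grip_width: 0.0002
gripper_force: 6.1
```

Request:
{"fn": "carry_out", "kwargs": {
  "xyz": [
    [0.0025,0.0001,0],
    [0.0025,0.0001,0],
    [0.0025,0.0001,0],
    [0.0025,0,0],
    [0.0025,0.0001,0]
  ],
  "turn": [0,0,0,0,0],
  "fingers": [0,0,0,0,0]
}}

```text
t: 17.42
position: [0.5367, 0.1321, 0.0987]
eef_rot: [0.999, -0.036, 0.003, -0.001]
ft_force: [-0.3, -0.1, 11.2]
grip_width: 0.0001
gripper_force: 5.6
```

```bash
python3 -c "
from h import *
avg()"
```

```text
t 17.675 pos [0.5369 0.1321 0.0987] F [ 0.5765  0.0944 11.3878] sd [0.1798 0.4777 0.3356] M [ 0.0274 -0.042   0.0071]
```

Request:
{"fn": "carry_out", "kwargs": {
  "xyz": [
    [0,0,-0.003],
    [0,0,-0.005],
    [0,0,-0.012],
    [-0.008,0,0],
    [-0.0075,0,0],
    [0,0,0.01],
    [0,0,0.005],
    [0,0,0]
  ],
  "turn": [0,0,0,0,0,0,0,0],
  "fingers": [0,0,0,0,0,0,0,0]
}}

```text
t: 18.68
position: [0.5176, 0.1325, 0.0995]
eef_rot: [0.999, -0.036, -0.001, 0.0]
ft_force: [0.5, -0.1, 0.8]
grip_width: 0.0001
gripper_force: 0.0
```

Run:
```python
from h import *
avg(2)
s=grab('side'); f=grab('top')
cv2.imwrite('pics/c4.png',cv2.resize(s['img'][180:280,235:370,::-1],None,fx=5,fy=5,interpolation=cv2.INTER_CUBIC))
for x in (.520,.524,.528,.532): 
    u=np.array([-.0995,.995])*0.045; print(x,(proj(s,np.array([x-.10*0+.0045,.135+.045,.056]))-[235,180])*5)
```

```text
t 18.775 pos [0.5181 0.1325 0.1001] F [-0.037   0.2438  0.2021] sd [0.4283 0.1708 0.5815] M [-0.0201  0.0499  0.0018]
0.52 [306.1057 278.8741]
0.524 [297.5173 276.1845]
0.528 [288.9498 273.5013]
0.532 [280.4031 270.8246]
```

View pics/c4.png

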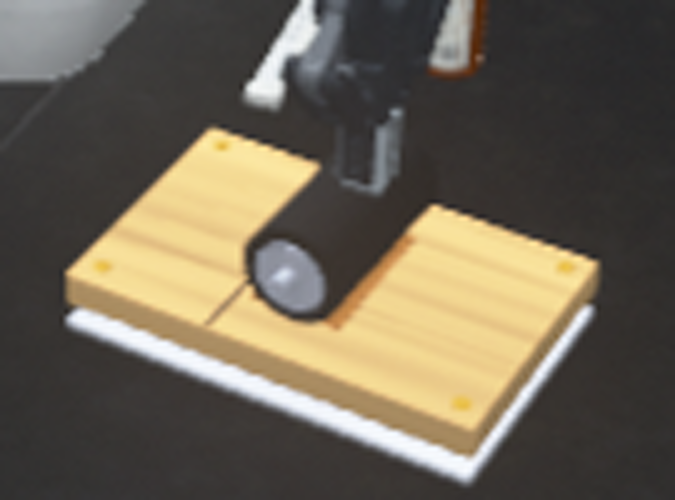

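Request:
{"fn": "carry_out", "kwargs": {
  "xyz": [
    [0.001,0,0.001],
    [0,0,0.001],
    [0,0,0.001],
    [0,0,0.001],
    [0,0,0.0003],
    [0,0,0]
  ],
  "turn": [0,0,0,0,0,0],
  "fingers": [0,0,0,0,0,0]
}}

```text
t: 19.62
position: [0.5215, 0.1324, 0.0988]
eef_rot: [0.999, -0.036, 0.002, -0.0]
ft_force: [-0.4, -2.8, 9.7]
grip_width: 0.0001
gripper_force: 4.9
```

```bash
python3 -c "
from h import *
avg()"
```

```text
t 19.875 pos [0.5215 0.1324 0.0988] F [-0.3842 -2.2848  9.2105] sd [0.1723 0.4303 0.3323] M [-0.3924  0.0004 -0.0383]
```

Request:
{"fn": "carry_out", "kwargs": {
  "xyz": [
    [0,0.0007,0.0007],
    [0.002,0.0001,0],
    [0.0025,0.0001,0],
    [0.0025,0,0]
  ],
  "turn": [0,0,0,0],
  "fingers": [0,0,0,0]
}}

```text
t: 20.38
position: [0.5291, 0.1316, 0.0988]
eef_rot: [0.999, -0.036, 0.003, -0.001]
ft_force: [0.0, -1.4, 12.3]
grip_width: 0.0003
gripper_force: 5.9
```

```bash
python3 -c "
from h import *
avg(4)"
```

```text
t 20.575 pos [0.5293 0.1315 0.0988] F [-0.0169 -0.7226 10.7935] sd [0.6351 0.2417 0.4151] M [-0.1377 -0.025  -0.0153]
```

Request:
{"fn": "carry_out", "kwargs": {
  "xyz": [
    [0.0025,0.0001,0.0003],
    [0.0025,0.0001,0],
    [0.0025,0.0001,0],
    [0.0025,0,0]
  ],
  "turn": [0,0,0,0],
  "fingers": [0,0,0,0]
}}

```text
t: 21.08
position: [0.5393, 0.1306, 0.0987]
eef_rot: [0.999, -0.036, 0.003, -0.001]
ft_force: [-0.7, -0.5, 12.1]
grip_width: -0.0001
gripper_force: 6.4
```

Request:
{"fn": "carry_out", "kwargs": {
  "xyz": [
    [0.0025,0.0001,0],
    [0.0025,0.0001,0],
    [0.0025,0.0001,0],
    [0.0025,0,0],
    [0.001,0,0]
  ],
  "turn": [0,0,0,0,0],
  "fingers": [0,0,0,0,0]
}}

```text
t: 21.7
position: [0.5503, 0.1294, 0.0988]
eef_rot: [0.999, -0.036, 0.003, -0.001]
ft_force: [0.3, -2.0, 12.5]
grip_width: 0.0
gripper_force: 6.1
```

```bash
python3 -c "
from h import *
avg(4)"
```

```text
t 21.9 pos [0.5504 0.1294 0.0987] F [ 0.2879 -1.0487 11.5673] sd [0.5183 0.5006 0.3791] M [-0.1135  0.0134  0.0169]
```

Request:
{"fn": "carry_out", "kwargs": {
  "xyz": [
    [0,0,-0.003],
    [0,0,-0.005],
    [0,0,-0.05],
    [-0.05,0,-0.03],
    [-0.06,0,0],
    [-0.06,0,0],
    [0,0,0]
  ],
  "turn": [0,0,0,0,0,0,0],
  "fingers": [0,0,0,0,0,0,0]
}}

```text
t: 22.78
position: [0.3723, 0.1407, 0.1814]
eef_rot: [0.999, -0.035, -0.002, 0.001]
ft_force: [-0.4, -0.0, -0.5]
grip_width: -0.0003
gripper_force: 0.0
```

Run:
```python
from meas import *
avg(2)
f=grab('top'); measure(f)
cv2.imwrite('pics/c5.png',cv2.resize(f['img'][195:305,250:340,::-1],None,fx=5,fy=5,interpolation=cv2.INTER_CUBIC))
```

```text
t 22.875 pos [0.3762 0.1412 0.1829] F [0.3247 0.2778 0.2349] sd [0.2561 0.0231 0.1666] M [-0.0004 -0.0197 -0.0092]
roller front/back slope 0.10317553710531327 0.10804408894287897 x 0.5654252925110984 0.5184971307062454 mid 0.5419612116086718
line slope (np.float64(0.08071879379511009), np.float64(0.5569634753604609), 28)
panel side yaw -0.07420050755868847 90
panel side yaw -0.07555341163512745 87
```

View pics/c5.png

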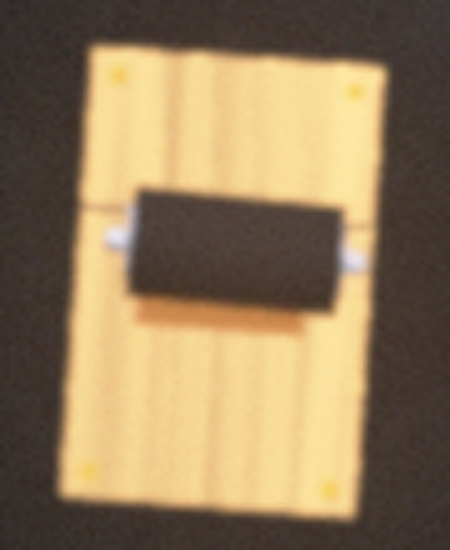

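Request:
{"fn": "carry_out", "kwargs": {
  "xyz": [
    [0.055,0,0],
    [0.055,0,0],
    [0.0459,-0.0018,0.03],
    [0,0,0.035],
    [0,0,0.012],
    [0,0,0.0025],
    [0,0,0],
    [0,0,0]
  ],
  "turn": [0,0,0,0,0,0,0,0],
  "fingers": [0,0,0,0,0,0,0,0]
}}

```text
t: 23.98
position: [0.5341, 0.1322, 0.1055]
eef_rot: [0.999, -0.036, 0.001, -0.0]
ft_force: [0.3, -0.1, -0.2]
grip_width: -0.0001
gripper_force: 0.0
```

```bash
python3 -c "
from h import *
avg(3)"
```

```text
t 24.125 pos [0.5338 0.1321 0.1052] F [-0.3047 -0.1334 -0.239 ] sd [0.6807 0.1866 0.4848] M [0.0228 0.0152 0.0014]
```

Request:
{"fn": "carry_out", "kwargs": {
  "xyz": [
    [0,0,0.003],
    [0,0,0.002],
    [0,0,0.001],
    [0,0.0002,0.001],
    [0,0.0002,0.001],
    [0,0.0002,0.001],
    [0,0.0001,0.0005],
    [0,0,0]
  ],
  "turn": [0,0,0,0,0,0,0,0],
  "fingers": [0,0,0,0,0,0,0,0]
}}

```text
t: 25.12
position: [0.5371, 0.1315, 0.0986]
eef_rot: [0.999, -0.036, 0.004, -0.001]
ft_force: [-0.8, -1.9, 15.9]
grip_width: 0.0001
gripper_force: 8.2
```

```bash
python3 -c "
from h import *
avg(3)"
```

```text
t 25.275 pos [0.5371 0.1315 0.0986] F [-0.2243 -1.8573 16.2964] sd [0.2137 0.5169 0.2108] M [-0.2915  0.0027 -0.0076]
```

Request:
{"fn": "carry_out", "kwargs": {
  "xyz": [
    [0,0.0002,-0.0011],
    [0,0,0]
  ],
  "turn": [0,0],
  "fingers": [0,0]
}}

```text
t: 25.52
position: [0.5361, 0.1315, 0.0987]
eef_rot: [0.999, -0.036, 0.003, -0.001]
ft_force: [-0.6, 0.4, 12.0]
grip_width: -0.0001
gripper_force: 6.2
```

```bash
python3 -c "
from h import *
avg(4)"
```

```text
t 25.725 pos [0.5362 0.1315 0.0987] F [-0.69   -0.3102 12.2793] sd [0.5178 0.469  0.5817] M [-0.0672  0.0082  0.0019]
```

Request:
{"fn": "carry_out", "kwargs": {
  "xyz": [
    [0.002,0.0001,0],
    [0.0025,0.0001,0],
    [0.0025,0.0001,0],
    [0.0025,0,0]
  ],
  "turn": [0,0,0,0],
  "fingers": [0,0,0,0]
}}

```text
t: 26.22
position: [0.5457, 0.1305, 0.0988]
eef_rot: [0.999, -0.036, 0.003, -0.001]
ft_force: [-0.3, -0.2, 12.5]
grip_width: -0.0001
gripper_force: 6.3
```

Request:
{"fn": "carry_out", "kwargs": {
  "xyz": [
    [0.0025,0.0001,0],
    [0.0025,0.0001,0],
    [0.0025,0.0001,0],
    [0.0025,0,0]
  ],
  "turn": [0,0,0,0],
  "fingers": [0,0,0,0]
}}

```text
t: 26.72
position: [0.5556, 0.1295, 0.0988]
eef_rot: [0.999, -0.036, 0.003, -0.001]
ft_force: [-0.4, -0.1, 12.6]
grip_width: -0.0001
gripper_force: 6.3
```

Run:
```python
from h import *
avg(3)
s=grab('side')
cv2.imwrite('pics/c6.png',cv2.resize(s['img'][180:280,235:370,::-1],None,fx=5,fy=5,interpolation=cv2.INTER_CUBIC))
# where near end-face centre should be for roller dist d before the line
for d in (0,.003,.006,.009):
    c=np.array([.5567-d,.131,.056])+.045*np.array([.104,.995,0]); print(d,(proj(s,c)-[235,180])*5)
```

```text
t 26.875 pos [0.5558 0.1295 0.0988] F [ 0.2101 -0.0376 12.1875] sd [0.522  0.2717 0.1109] M [-0.0243  0.0036 -0.0116]
0 [231.8945 248.868 ]
0.003 [238.1936 250.8348]
0.006 [244.5041 252.8051]
0.009 [250.826 254.779]
```

View pics/c6.png

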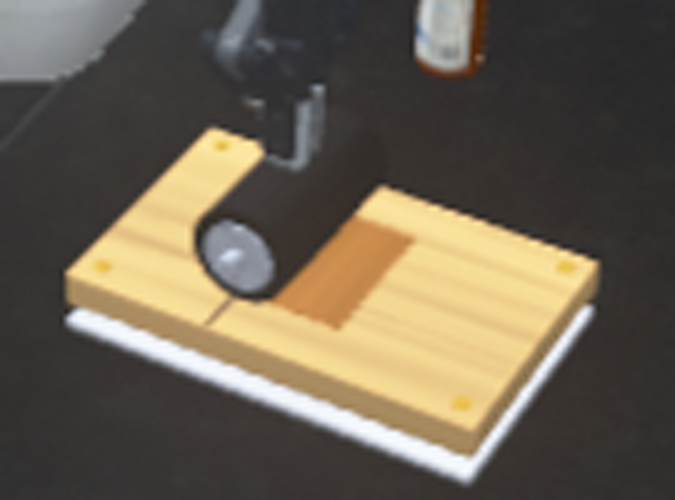

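Request:
{"fn": "carry_out", "kwargs": {
  "xyz": [
    [0.0025,0.0001,0],
    [0.0025,0.0001,0],
    [0.0025,0.0001,0],
    [0.0015,0,0],
    [0.001,0,0],
    [0,0,0]
  ],
  "turn": [0,0,0,0,0,0],
  "fingers": [0,0,0,0,0,0]
}}

```text
t: 27.68
position: [0.5657, 0.1285, 0.0988]
eef_rot: [0.999, -0.036, 0.003, -0.001]
ft_force: [0.8, 0.4, 12.9]
grip_width: 0.0002
gripper_force: 5.8
```

Request:
{"fn": "carry_out", "kwargs": {
  "xyz": [
    [0,0,-0.002],
    [0,0,-0.003],
    [0,0,-0.005],
    [0,0,-0.05],
    [-0.03,0,-0.05],
    [-0.06,0,-0.01],
    [-0.06,0,0],
    [-0.03,0,0],
    [0,0,0]
  ],
  "turn": [0,0,0,0,0,0,0,0,0],
  "fingers": [0,0,0,0,0,0,0,0,0]
}}

```text
t: 28.8
position: [0.3808, 0.1408, 0.215]
eef_rot: [0.999, -0.035, -0.0, 0.0]
ft_force: [0.4, -0.2, 0.3]
grip_width: -0.0001
gripper_force: 0.0
```

Run:
```python
from meas import *
avg(2)
f=grab('top'); measure(f)
cv2.imwrite('pics/c7.png',cv2.resize(f['img'][195:305,250:340,::-1],None,fx=5,fy=5,interpolation=cv2.INTER_CUBIC))
```

```text
t 28.9 pos [0.3829 0.1409 0.2155] F [ 0.732  -0.6458  0.3923] sd [0.2462 0.3612 0.3858] M [ 0.0036 -0.0088 -0.0134]
roller front/back slope 0.10305201281083422 0.09838896667750544 x 0.58062912214175 0.5335079063895024 mid 0.5570685142656262
line slope (np.float64(0.08882760015752979), np.float64(0.5541425238633757), 11)
panel side yaw -0.07433610755494675 90
panel side yaw -0.07547001764734536 87
```

View pics/c7.png

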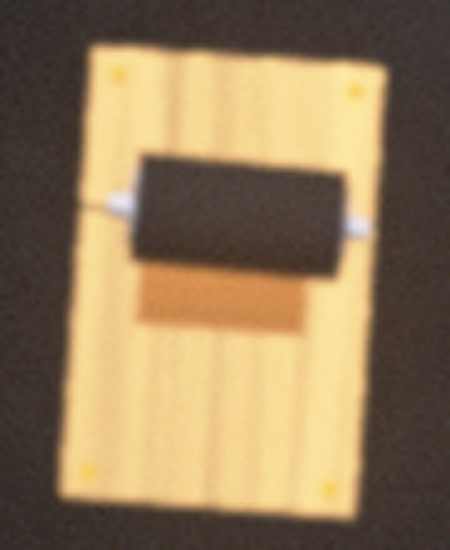

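The image shows the roller's axis on the black line: the measured centre is 0.557 m and the line is 0.557 m. The skew is about 1.5°, nearly the same as at the start, and the arm is clear.

```bash
python3 -c "
from plant import robot
print(robot.job_done())"
```

```text
the job is handed in; nothing more can be done
None
```

I rolled the roller over the inlay in four strokes at about 11–12.5 N and it now rests on the black line (within about 1 mm), about 1.5° off square as it roughly was at the start; at the start of the last stroke the force reached about 16 N for a moment while it stood on the inlay, and the job is handed in.

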